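# Bring the bolt jar to the front of the fastener carousel and hold it there

### The arm

A 6-joint arm with a two-finger parallel gripper is mounted at the origin on the work surface. World frame = base frame: x ahead of the robot, y to its left, z up, the work surface at z = 0. Lengths are in m, angles in rad, forces in N, time in s.
With the tool pointing down it reaches from about 0.225 to 0.725 m from the base axis. Payload 3.1 kg.
Tool frame: the origin (TCP) lies midway between the tips of the shut fingers; the grasp point (between the pads) lies 19 mm behind it (env.pinch_z is the distance from the TCP to the grasp point, in m); z points along the fingers, y is the direction in which the jaws open and shut (so a half turn about z gives the same grasp; the last joint's range is limited). The gripper opens to 85 mm and grips with 20 to 120 N. Pads are 22 mm wide; open, the fingers measure 114 mm over their backs; the gripper's body (76 mm by 85 mm) begins 54 mm behind the grasp point. The pads swing forward as they close: fully open they stand 13 mm farther back than shut.
Start: joints at [-1.303, 0.048, 0.099, 1.622, 0, 1.443], TCP at [0.202, -0.484, 0.231] pointing down, gripper open.
Joint ranges: [-2.91, 2.91], [-0.99, 1.94], [-1.21, 1.42], [-2.12, 2.29], [-1.49, 1.47], [-3.14, 3.14]. Speed limits (rad/s): [2.79, 2.79, 3.14, 3.14, 3.14, 3.14].

### API

Orientations are given as a rotation vector (axis times angle).
In Python, from cell import env gives the robot as it stands.
- The arm moves only by the tool send_rows, never from a script. Its argument "plan" is a list of rows, each an object with "fingers": the opening, from -1 (shut) to 1 (fully open); "xyz": the shift along the world's x, y, z in cm, a list of three; "turn": the turn about the world's z in degrees. In form: [{"fingers": fingers, "xyz": [x, y, z], "turn": turn}, ...]. A call has 1 to 12 rows; each row is the pose to reach, as a shift and turn from the pose commanded when the call began; what a row does not reach only later rows make up. A row lasts 1/8 s, in which the tool goes at most 62.5 mm and 10.7 degrees, less where a joint would pass 70% of its speed; a pose out of reach is approached as far as the arm can. A call with a gripper value outside its range is refused whole. The fingers move at their own pace and stop on an object; "newtons" is the grip in N (left out, the last holds). Time passes only in rows, so rows that repeat a pose let the fingers close. It gives the time, the measured TCP pose, the force and the opening at its end, in the units of the state.
- env.read_state(): the state, without advancing time (a new reading comes with each control period).
- env.camera(name): name is "scene" or "side" or "wrist"; returns (picture, depth): 480x640x3 uint8, blue, green, red; 480x640 float32, m along the optical axis (not along the pixel's ray), 0 where there is no reading.
- env.camera_params(name): a dict with "camera_matrix" (3x3 intrinsics, pixels), "k1" (the pictures are not rectified: a ray, as slopes to the right and down, at radius r is drawn at 1 + k1 r^2 times it, then the intrinsics apply), "eye" and "rotation" of the camera in the world. Camera axes: x right, y up, looking along -z (the intrinsics and any distortion apply to the point x, -y, -z); pixel columns grow to the right and rows downward; lengths in m; the calibration is good to about 2 mm. A picture is of the moment at which its call begins: read the wrist's pose just before it. camera_params takes no time and is no camera call; for the wrist camera it gives the pose at the moment of the call.
- env.finish_job(): hands the job in, once; it reports no verdict.
Trained networks look in the newest picture that a camera, given by its name, has taken for a name from the list of things; names that differ only in an ending like _2 or _b are one class to them, and where a whole thing is asked for, a point or a joint stands for the part that bears it (a point fixed in the world has none). Each returns a list of dicts, best first, with "conf" (0 to 1); they miss things now and then, are a little off and sometimes report something else, mostly with a low value. They report only what shows in the picture. A call takes as long as a camera call.
- env.boxes_of(camera, query): "at" ([row, column] in pixels, amid what is visible of it).
- env.tip_of(camera, query): "at" ([row, column] in pixels: a listed point, or the origin of a listed thing).
The state is a dict: "t": time; "joint_pos": joint angles; "dq": joint speeds; "tau": joint torques, N m; "position": TCP position; "eef_rot": TCP orientation; "force": force on the tool from outside, world axes, zero at the start; "wrist_torque": the same for the moment, N m; "grip_width": finger opening in m.
Only numpy, scipy, OpenCV 4.12 (cv2) and the standard library are available. Lean on these libraries where they do the work, as an engineer would, in place of code of your own. Each camera call takes 0.05 s, during which the arm holds its last target.

### The job

Turn the jar carousel by the T-handle on top of its post until the jar with the long bolt standing on its lid is at the front, squarely behind the sorting tray. Finish still gripping the handle, holding the carousel still so that it cannot swing while I unscrew that lid. Keep off the jars and leave everything else on the bench where it is.

Things in the scene. Friction and masses are not known exactly. Their poses are not given: they have to be found in the camera images.
- carousel_base: fixed base of the jar carousel, a galvanised disc with a bearing; origin at the centre of its underside, on the vertical turning axis. A shallow sorting tray (75 mm deep, 130 mm wide, 22 mm high) is fixed to its front, reaching from 174 to 250 mm from the axis along the base's -x axis: that side is the front, and it looks roughly towards the robot.
- carousel (a joint): turning angle of the carousel, rad, counter-clockwise positive seen from above; 0 or any full turn (such as 6.283) is the bolt jar exactly at the front, behind the middle of the tray. It turns without end either way on a bearing with slight drag (about 0.1 N m) and stays where it is left. The deck is a disc 320 mm across, top 34 mm above the bench.
- bolt_jar (a point): centre of the lid's top of the bolt jar, 118 mm from the axis and 126 mm above the bench. It is the jar with a steel bolt standing on its hexagonal head on the lid, shank up, 65 mm tall (top 191 mm above the bench). The five other jars, at 60 degree steps on the same circle, are equal but carry other samples on their lids (nut, washer, wing nut, cap nut, spacer), none over 20 mm tall.
- jars: the six jars as one part turning with the deck: glass with black lids, 68 mm across, lids 126 mm above the bench; no jar comes nearer than 84 mm to the axis. Origin on the turning axis at bench height.
- handle: black T-handle on the top of the central post, turning with the carousel: a bar 104 mm long, 18 mm wide and 22 mm high, lying level, its origin at the centre of the bar, on the turning axis, 211 mm above the bench. The bar runs along its own x axis, which is the line from the axis to the bolt jar (the jar lies on its -x side). The post under it is 17 mm thick.
- handle_grip (a point): centre of the handle's bar, where to pinch it across its 18 mm width from above; same axes as the handle
- hammer: green plastic hammer, about 0.3 m long, lying flat; not part of the job
- mug: white ceramic mug, 82 mm across, 95 mm tall, one handle, standing; origin at the centre of its underside; not part of the job
- hex_key_set: stainless hex key set in a folding holder, 95 x 32 x 22 mm, lying flat; not part of the job
- spring_clamp: red spring clamp lying on its side, about 160 mm long, 26 mm high; not part of the job
- tape_measure: grey tape measure standing on its edge, 72 x 40 x 66 mm; not part of the job
- wrench: steel wrench lying flat; not part of the job
- spray_can: bare aluminium spray can, 65 mm across, 190 mm tall, standing; not part of the job

How it is judged:
At the end, for the whole second after the job is handed in: the bolt jar stands at the front, its centre within 12 mm (about 6 degrees) of the middle line of the tray; the carousel is still; the fingers still grip the handle (over 4 N) (x of bolt_jar in the frame of carousel_base below 0 m and y of bolt_jar in the frame of carousel_base between -0.012 and 0.012 m and contact force between the fingers and handle above 4 N and velocity of joint carousel between -0.05 and 0.05 rad/s); the arm keeps its last pose, push and grip.
It fails at once if the robot leans on or knocks the jars (contact force between any of the arm, the fingers and jars above 3 N).
It fails at once if another thing on the bench is moved by more than 20 mm (distance of any of hammer, mug, hex_key_set, spring_clamp, tape_measure, wrench, spray_can from where it was at the start of the episode above 0.02 m).
It also fails if it takes over 64 s, if anything falls off the work surface, if the arm or the gripper's body presses on something with over 40 N, if the wrist force passes 120 N, or if a joint passes its speed limit or range.

## Working session

There is one attempt and no reset: what is moved stays moved. The work goes in short steps, Python scripts to look and compute and a tool call to move; the robot and the scene stay as the last step left them, time stands still between calls to the robot, and variables do not carry over. Pictures are saved under pics/ and viewed, and the job is handed in when it is done.

Besides the shell and the picture viewer there is one more tool, called after ">>>" as name(argument=value, ...) on one line, values as JSON. send_rows: Moves the arm, as the interface text tells. Its arguments: {"type":"object","properties":{"plan":{"type":"array","items":{"type":"object","properties":{"fingers":{"type":"number"},"xyz":{"type":"array","items":{"type":"number"}},"turn":{"type":"number"}}}},"newtons":{"type":"number"}},"required":["plan"]}

```bash
ls; mkdir -p pics; cat > h.py <<'E'
import numpy as np, cv2
from cell import env
def ray(P,rc):
    K=np.array(P["camera_matrix"],float);k1=P["k1"]
    u=(rc[1]-K[0,2])/K[0,0];v=(rc[0]-K[1,2])/K[1,1]
    p=cv2.undistortPoints(np.array([[[rc[1],rc[0]]]],float),K,np.array([k1,0,0,0],float))[0,0]
    return p
def world(P,rc,d):
    p=ray(P,rc); c=np.array([p[0],-p[1],-1])*d
    return np.array(P["eye"])+np.array(P["rotation"]).reshape(3,3)@c
def at_z(P,rc,z):
    p=ray(P,rc); d=np.array(P["rotation"]).reshape(3,3)@np.array([p[0],-p[1],-1]); e=np.array(P["eye"])
    return e+d*(z-e[2])/d[2]
E
python3 - <<'E'
from h import *
print(env.read_state())
for n in ["scene","side"]:
    im,d=env.camera(n);P=env.camera_params(n)
    cv2.imwrite(f"pics/{n}0.png",im);np.save(f"{n}0.npy",d)
    print(n,P)
    for q,z in [("handle_grip",.211),("bolt_jar",.126),("carousel_base",0.)]:
        for r in env.tip_of(n,q)[:2]: print(q,r,at_z(P,r["at"],z))
E
```

```text
pics
{'t': 0.0, 'joint_pos': array([-1.30279823e+00,  4.87123465e-02,  9.75769587e-02,  1.62200827e+00,
        2.69224444e-05,  1.44301476e+00]), 'dq': array([-0.00044884, -0.00026924, -0.00046584,  0.00092691, -0.00022156,
       -0.00053636]), 'tau': array([ 1.48455052e-03, -3.38784313e+01,  3.20013642e+01,  2.03666190e-02,
       -8.40656662e-05, -5.74328979e-06]), 'position': array([ 0.20224167, -0.48381045,  0.23012668]), 'eef_rot': array([-3.07798243e+00, -6.17178809e-01,  2.15943444e-04]), 'force': array([ 0.23268994, -0.09897514, -0.08624052]), 'wrist_torque': array([-0.00396549, -0.01855863,  0.01431647]), 'grip_width': 0.08530761700309886}
scene {'camera_matrix': array([[616.39962888,   0.        , 314.83955823],
       [  0.        , 616.39962888, 235.45622958],
       [  0.        ,   0.        ,   1.        ]]), 'k1': -0.020243476623511995, 'eye': array([ 1.54095093, -0.23119927,  1.21856078]), 'rotation': array([0.65095971, 0.55392676, 1.27852224])}Traceback (most recent call last):
  File "<stdin>", line 8, in <module>
  File "h.py", line 12, in at_z
    p=ray(P,rc); d=np.array(P["rotation"]).reshape(3,3)@np.array([p[0],-p[1],-1]); e=np.array(P["eye"])
                   ~~~~~~~~~~~~~~~~~~~~~~~~~~~~~~~^^^^^
ValueError: cannot reshape array of size 3 into shape (3,3)
```

```bash
sed -i 's/np.array(P\["rotation"\]).reshape(3,3)/cv2.Rodrigues(np.array(P["rotation"],float))[0]/' h.py
python3 - <<'E'
from h import *
for n in ["scene","side"]:
    im,d=env.camera(n);P=env.camera_params(n)
    cv2.imwrite(f"pics/{n}1.png",im);np.save(f"{n}1.npy",d)
    print(n,P["eye"])
    for q,z in [("handle_grip",.211),("bolt_jar",.126),("carousel_base",0.)]:
        for r in env.tip_of(n,q)[:2]: print(q,r,at_z(P,r["at"],z))
E
```

```text
scene [ 1.54095093 -0.23119927  1.21856078]
handle_grip {'at': [225.6, 367.6], 'conf': 0.78} [0.53043419 0.0889551  0.211     ]
bolt_jar {'at': [274.9, 399.2], 'conf': 0.83} [0.625137   0.14379749 0.126     ]
carousel_base {'at': [283.1, 364.6], 'conf': 0.79} [0.5267861 0.0906868 0.       ]
side [ 1.14346927 -0.90396599  0.86561865]
handle_grip {'at': [206.7, 363.1], 'conf': 0.76} [0.53028568 0.08136398 0.211     ]
bolt_jar {'at': [237.3, 409.6], 'conf': 0.96} [0.62200047 0.15177028 0.126     ]
carousel_base {'at': [277.6, 359.0], 'conf': 0.69} [ 5.24195295e-01  8.77427500e-02 -1.11022302e-16]
```

View pics/scene1.png

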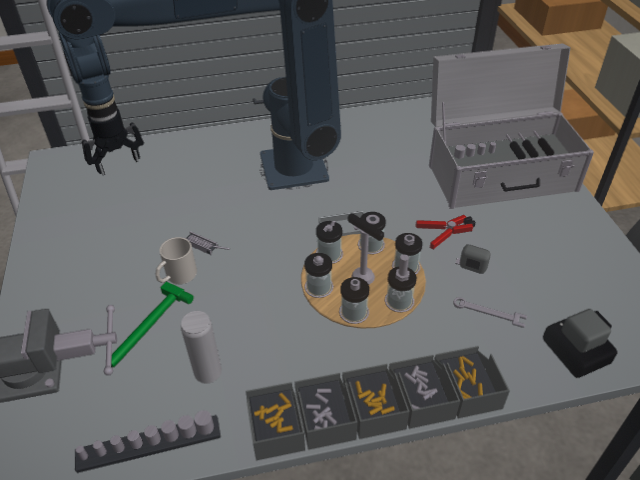

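View pics/side1.png

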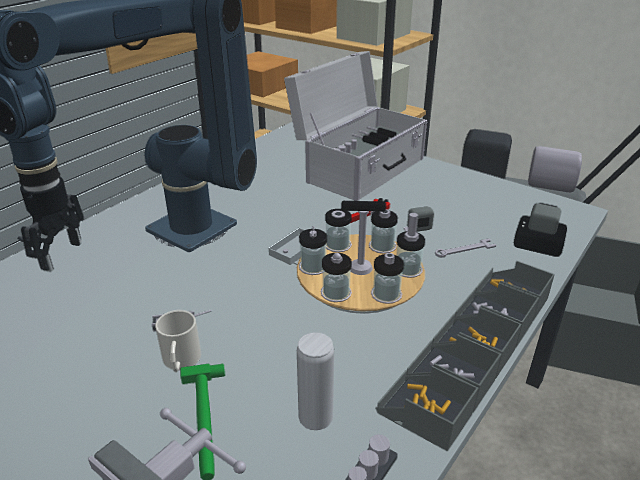

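The scene view shows the carousel deck centred near px (363,278), with the T-handle above it at (366,226). The bolt jar is right of it at (402,270), and the tray is behind it, towards the robot, at about (343,222). Next I measure the tray direction, the axis and the bar direction from depth.

```bash
cat >> h.py <<'E'
def cloud(n,d,P):
    K=np.array(P["camera_matrix"],float)
    v,u=np.mgrid[0:480,0:640]
    p=cv2.undistortPoints(np.stack([u.ravel(),v.ravel()],1).astype(float)[:,None],K,np.array([P["k1"],0,0,0.]))[:,0]
    dd=d.ravel(); c=np.stack([p[:,0]*dd,-p[:,1]*dd,-dd],1)
    R=cv2.Rodrigues(np.array(P["rotation"],float))[0]
    w=c@R.T+np.array(P["eye"]); w[dd<=0]=np.nan
    return w.reshape(480,640,3)
E
python3 - <<'E'
from h import *
c0=np.array([.528,.087])
for n in ["scene","side"]:
    P=env.camera_params(n);w=cloud(n,np.load(f"{n}1.npy"),P);im=cv2.imread(f"pics/{n}1.png")
    f=w.reshape(-1,3);f=f[~np.isnan(f[:,0])]
    r=np.hypot(*(f[:,:2]-c0).T)
    print(n,"bench z",np.median(f[(r>.26)&(r<.35),2]))
    h=f[(r<.065)&(f[:,2]>.205)&(f[:,2]<.24)]
    top=h
    (cx,s,a)=cv2.minAreaRect((top[:,:2]*1000).astype(np.float32))
    m=top[:,:2].mean(0);_,_,V=np.linalg.svd(top[:,:2]-m)
    print("bar",len(top),cx,s,a,"pca",np.degrees(np.arctan2(V[0,1],V[0,0]))%180,m, "zmax",np.percentile(top[:,2],95))
    k=(f[:,2]>.029)&(f[:,2]<.040)&(r<.172)&(r>.03)
    dk=f[k];
    (cc,rad)=cv2.minEnclosingCircle((dk[:,:2]*1000).astype(np.float32)); print("deck",cc,rad)
    t=f[(r>.165)&(r<.27)&(f[:,2]>.008)&(f[:,2]<.03)&(f[:,0]<c0[0]-.08)]
    print("tray",len(t),cv2.minAreaRect((t[:,:2]*1000).astype(np.float32)),t[:,:2].mean(0))
    b=f[(r>.1)&(r<.135)&(f[:,2]>.15)&(f[:,2]<.2)]
    print("bolt",len(b),b.mean(0) if len(b) else None)
    u,v=(365,245)
    cv2.imwrite(f"pics/{n}1z.png",cv2.resize(im[170:340,270:480],None,fx=3.5,fy=3.5,interpolation=cv2.INTER_CUBIC))
E
```

```text
scene bench z 0.0024273970073843687
bar 354 (531.2693481445312, 79.86460876464844) (108.1708984375, 24.496660232543945) 32.498966217041016 pca 34.68137021669605 [0.53677748 0.08106321] zmax 0.22295181994221772
deck (527.1611328125, 80.2225341796875) 168.18756103515625
tray 385 ((343.4617919921875, 115.43798828125), (469.95782470703125, 140.2965087890625), 79.6874771118164) [0.33303677 0.14687513]
bolt 141 [0.63342817 0.14685966 0.17631412]
side bench z 0.0037595630811566583
bar 411 (532.3639526367188, 80.20521545410156) (103.90682220458984, 24.90577507019043) 38.874778747558594 pca 34.9090084383937 [0.53270783 0.07937076] zmax 0.2240323660640125
deck (530.6192626953125, 82.16060638427734) 162.0752410888672
tray 546 ((321.0243835449219, 156.32366943359375), (90.0689697265625, 281.3843688964844), 0.18299414217472076) [0.30547728 0.06756816]
bolt 133 [0.62867376 0.14504733 0.17449315]
```

View pics/scene1z.png

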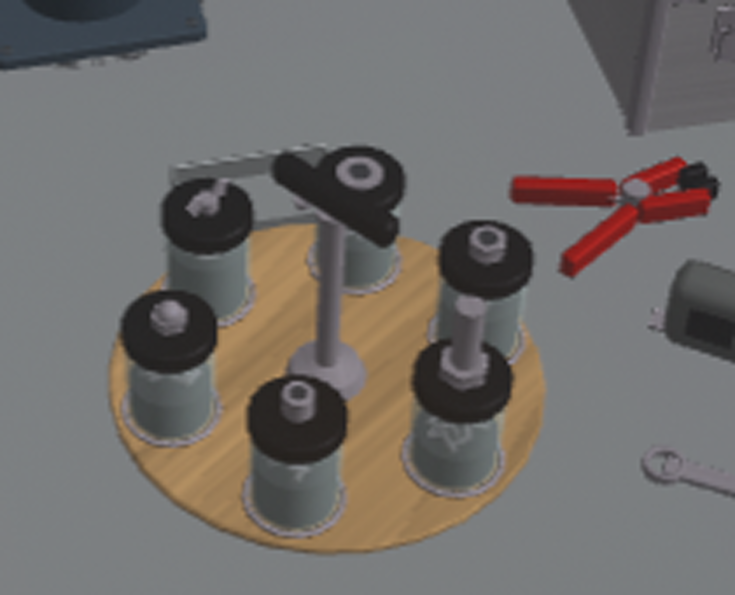

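View pics/side1z.png

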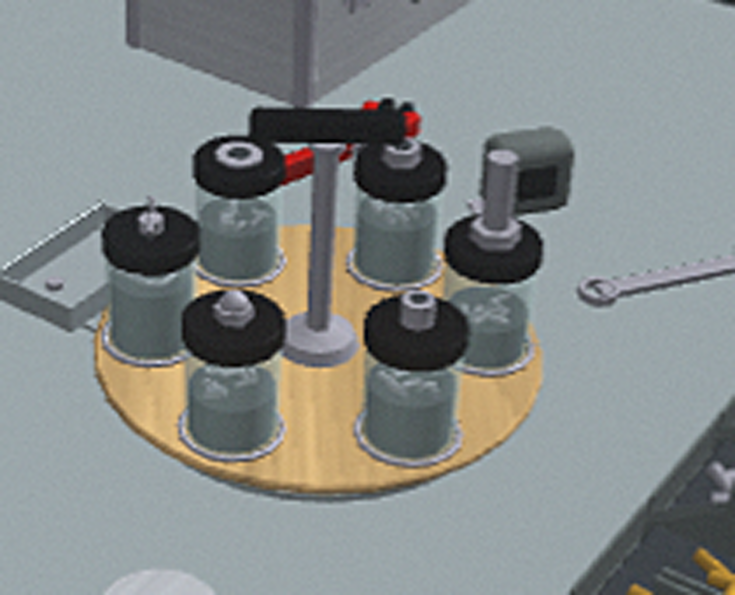

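>>> send_rows(plan=[{"fingers":1,"xyz":[2,4,5],"turn":0},{"fingers":1,"xyz":[4,9,10],"turn":0},{"fingers":1,"xyz":[7,14,12],"turn":2},{"fingers":1,"xyz":[10,19,12],"turn":4},{"fingers":1,"xyz":[13,24,12],"turn":5},{"fingers":1,"xyz":[16,29,12],"turn":6},{"fingers":1,"xyz":[19,34,12],"turn":8},{"fingers":1,"xyz":[22,39,12],"turn":10},{"fingers":1,"xyz":[24,44,12],"turn":11},{"fingers":1,"xyz":[26,49,12],"turn":11},{"fingers":1,"xyz":[27,53,12],"turn":11},{"fingers":1,"xyz":[27,56,12],"turn":11}])

```text
t: 2.0
position: [0.4728, 0.0775, 0.3509]
eef_rot: [-3.006, -0.912, 0.0]
force: [0.2, 0.3, -0.3]
grip_width: 0.0855
```

```bash
python3 - <<'E'
from h import *
s=env.read_state();print(s["t"],s["position"],s["eef_rot"],s["joint_pos"])
n="wrist";P=env.camera_params(n)
im,d=env.camera(n);print(P)
cv2.imwrite("pics/w1.png",im);np.save("w1.npy",d);np.save("w1P.npy",P,allow_pickle=True)
for q,z in [("handle_grip",.211),("bolt_jar",.126),("carousel_base",0.)]:
    for r in env.tip_of(n,q)[:2]: print(q,r,at_z(P,r["at"],z))
E
```

```text
2.0 [0.47278508 0.07750173 0.35092339] [-3.00589835e+00 -9.12498085e-01  4.68695924e-04] [ 2.22826308e-02 -3.16327290e-03  2.90570650e-01  1.86488303e+00
  1.53705151e-04  2.57441917e+00]
{'camera_matrix': array([[374.66206026,   0.        , 321.222711  ],
       [  0.        , 374.66206026, 236.59849995],
       [  0.        ,   0.        ,   1.        ]]), 'k1': -0.022310776747665583, 'eye': array([0.54291001, 0.12473821, 0.49272017]), 'rotation': array([-0.30581416,  0.16395722, -0.97104567])}
handle_grip {'at': [153.8, 354.6], 'conf': 0.72} [0.52938328 0.08615928 0.211     ]
bolt_jar {'at': [5.8, 349.2], 'conf': 0.93} [0.62515708 0.15115697 0.126     ]
carousel_base {'at': [376.3, 519.6], 'conf': 0.59} [ 3.80989442e-01 -3.69015760e-01 -5.55111512e-17]
```

View pics/w1.png

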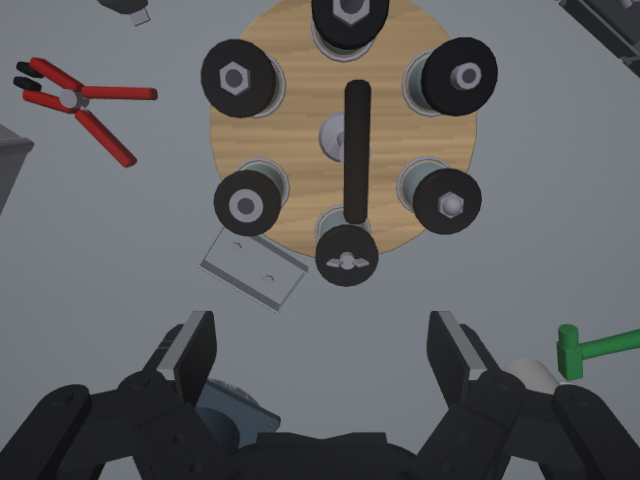

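The wrist view shows the bar from (357,85) to (356,220), and the tray with corners near (201,265), (280,310), (308,267) and (225,228). I zoom in to read the tray corners precisely.

```bash
python3 - <<'E'
import cv2
im=cv2.imread("pics/w1.png")
cv2.imwrite("pics/w1t.png",cv2.resize(im[210:330,180:330],None,fx=5,fy=5,interpolation=cv2.INTER_CUBIC))
E
```

```text
(no output)
```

View pics/w1t.png

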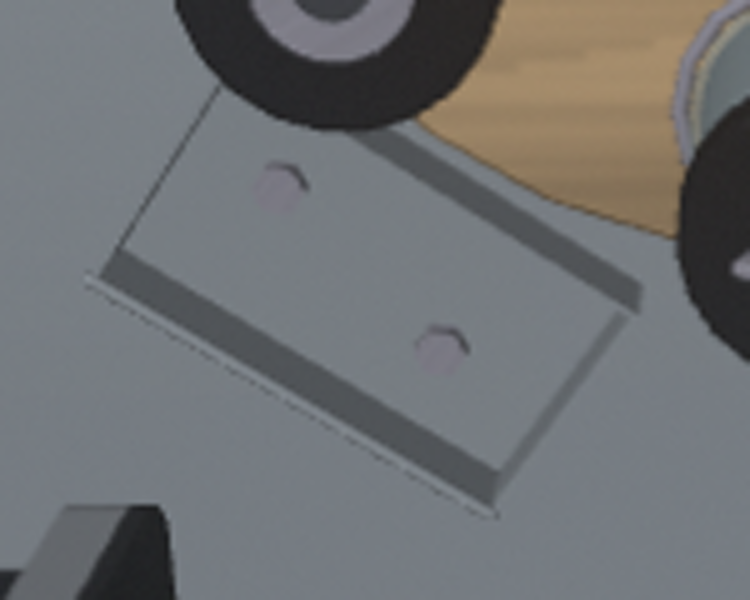

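```bash
python3 - <<'E'
from h import *
P=np.load("w1P.npy",allow_pickle=True).item()
g=lambda x,y:(210+(y+.5)/5-.5,180+(x+.5)/5-.5)
A=at_z(P,g(88,277),.022);B=at_z(P,g(493,515),.022);C=at_z(P,g(640,308),.022)
M=(A+B)/2
print(A,B,C,"len",np.linalg.norm(A-B),np.linalg.norm(B-C))
e=B-A;nrm=np.degrees(np.arctan2(e[1],e[0]))
print("edge dir",nrm,"normal",nrm-90,nrm+90)
for ax in [(.529,.086),(.531,.081),(.53,.084)]:
    v=M[:2]-ax; print(ax,"front dir",np.degrees(np.arctan2(v[1],v[0]))%360,np.hypot(*v))
w=cloud("wrist",np.load("w1.npy"),P);f=w.reshape(-1,3);f=f[~np.isnan(f[:,0])]
r=np.hypot(f[:,0]-.53,f[:,1]-.084)
h=f[(r<.065)&(f[:,2]>.215)&(f[:,2]<.228)]
m=h[:,:2].mean(0);_,_,V=np.linalg.svd(h[:,:2]-m)
print("bar",len(h),m,np.degrees(np.arctan2(V[0,1],V[0,0]))%180,cv2.minAreaRect((h[:,:2]*1000).astype(np.float32)),np.median(h[:,2]))
d=f[(f[:,2]>.02)&(f[:,2]<.05)&(r<.18)&(r>.06)]
print("deck z",np.median(d[:,2]))
# deck colour circle
im=cv2.imread("pics/w1.png");hsv=cv2.cvtColor(im,cv2.COLOR_BGR2HSV)
mk=((hsv[...,0]>8)&(hsv[...,0]<25)&(hsv[...,1]>70)).astype(np.uint8)
ys,xs=np.nonzero(mk)
pts=np.array([at_z(P,(y,x),.034)[:2] for y,x in zip(ys[::3],xs[::3])])
k=np.hypot(*(pts-[.53,.084]).T)<.19
hull=cv2.convexHull((pts[k]*1000).astype(np.float32))[:,0]
# LSQ circle r=160
from scipy.optimize import least_squares
print(least_squares(lambda p:np.hypot(*(hull-p[:2]).T)-p[2],[530,84,160],loss="soft_l1").x)
# bar edge by colour: dark pixels near bar
for a in [(85,357),(152.,357.),(220,356)]: print(a,at_z(P,a,.222))
E
```

```text
[0.27857288 0.15243019 0.022     ] [0.27733116 0.02133428 0.022     ] [0.35510642 0.02180755 0.022     ] len 0.13110179274020464 0.07777669841574344
edge dir -90.54268025156131 normal -180.5426802515613 -0.5426802515613076
(0.529, 0.086) front dir 179.7986512147445 0.25104953113851947
(0.531, 0.081) front dir 178.6683686419682 0.2531163395975964
(0.53, 0.084) front dir 179.34483595203778 0.25206445999351146
bar 3450 [0.53201833 0.08691275] 34.32839461381016 ((529.420654296875, 84.66862487792969), (102.61001586914062, 18.00712776184082), 34.3111457824707) 0.22036107865259089
deck z 0.03324602667220847
[529.46591923  85.42197834 157.5221537 ]
(85, 357) [0.56802981 0.11279084 0.222     ]
(152.0, 357.0) [0.5318878  0.08698069 0.222     ]
(220, 356) [0.4905074  0.05830617 0.222     ]
```

The axis is at (0.5295, 0.085), the bar lies at 34.3° and the front is at about 179.5°, so the carousel needs about +145° counter-clockwise. Next I go over the handle, down, and grip.

>>> send_rows(plan=[{"fingers":1,"xyz":[3,0.4,-1],"turn":0.5},{"fingers":1,"xyz":[5.7,0.8,-3],"turn":0.5},{"fingers":1,"xyz":[5.7,0.8,-7],"turn":0.5},{"fingers":1,"xyz":[5.7,0.8,-11],"turn":0.5},{"fingers":1,"xyz":[5.7,0.8,-14],"turn":0.5},{"fingers":1,"xyz":[5.7,0.8,-15.9],"turn":0.5},{"fingers":1,"xyz":[5.7,0.8,-15.9],"turn":0.5}], newtons=50)

```text
t: 3.08
position: [0.5281, 0.0822, 0.1903]
eef_rot: [-3.003, -0.92, 0.006]
force: [-1.1, -0.4, -0.3]
grip_width: 0.0853
```

```bash
python3 - <<'E'
from h import *
s=env.read_state();print(s["t"],s["position"],s["eef_rot"],s["joint_pos"])
for n in ["wrist","side"]:
    im,d=env.camera(n);cv2.imwrite(f"pics/{n}2.png",im if n=="wrist" else cv2.resize(im[130:340,230:480],None,fx=2.5,fy=2.5))
E
```

```text
3.075 [0.5280604  0.08218869 0.19034246] [-3.00309215 -0.92002808  0.00640662] [ 2.91191652e-02  7.12875510e-02  4.21796277e-02  1.54581398e+00
 -3.82672383e-04  2.57614935e+00]
```

View pics/wrist2.png

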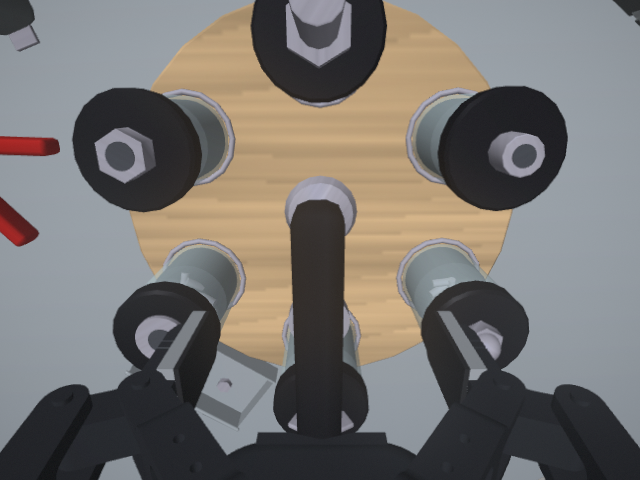

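View pics/side2.png

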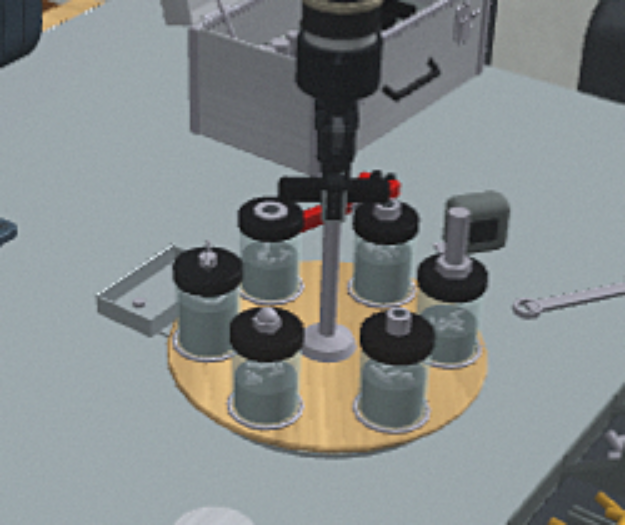

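The wrist view shows the bar (centre col 318) between the open pads (centre about 322), and the side view shows the fingers straddling the bar, clear of the lids. I nudge slightly and close.

>>> send_rows(plan=[{"fingers":1,"xyz":[0,0.2,0.1],"turn":0},{"fingers":-0.2,"xyz":[0,0.2,0.1],"turn":0},{"fingers":-0.6,"xyz":[0,0.2,0.1],"turn":0},{"fingers":-1,"xyz":[0,0.2,0.1],"turn":0},{"fingers":-1,"xyz":[0,0.2,0.1],"turn":0},{"fingers":-1,"xyz":[0,0.2,0.1],"turn":0},{"fingers":-1,"xyz":[0,0.2,0.1],"turn":0},{"fingers":-1,"xyz":[0,0.2,0.1],"turn":0}], newtons=50)

```text
t: 4.18
position: [0.53, 0.0848, 0.1936]
eef_rot: [3.001, 0.922, 0.001]
force: [3.1, -4.4, 0.5]
grip_width: 0.0172
```

>>> send_rows(plan=[{"fingers":-1,"xyz":[0,0,0],"turn":2},{"fingers":-1,"xyz":[0,0,0],"turn":6},{"fingers":-1,"xyz":[0,0,0],"turn":12},{"fingers":-1,"xyz":[0,0,0],"turn":18},{"fingers":-1,"xyz":[0,0,0],"turn":24},{"fingers":-1,"xyz":[0,0,0],"turn":30},{"fingers":-1,"xyz":[0,0,0],"turn":36},{"fingers":-1,"xyz":[0,0,0],"turn":42},{"fingers":-1,"xyz":[0,0,0],"turn":47},{"fingers":-1,"xyz":[0,0,0],"turn":50},{"fingers":-1,"xyz":[0,0,0],"turn":50}])

```text
t: 5.55
position: [0.5294, 0.0851, 0.1936]
eef_rot: [2.332, 2.104, -0.001]
force: [1.1, -4.1, 2.3]
grip_width: 0.0173
```

```bash
python3 - <<'E'
from h import *
s=env.read_state();print(s)
for n in ["side"]:
    im,d=env.camera(n);cv2.imwrite(f"pics/{n}3.png",cv2.resize(im[130:340,230:480],None,fx=2.5,fy=2.5))
    P=env.camera_params(n)
    for r in env.tip_of(n,"bolt_jar")[:2]:
        x=at_z(P,r["at"],.126); print(r,x,np.degrees(np.arctan2(x[1]-.085,x[0]-.5295)))
E
```

```text
{'t': 5.55, 'joint_pos': array([ 3.49327889e-02,  7.14267159e-02,  4.87722419e-02,  1.54792060e+00,
       -9.62039577e-04,  1.70858752e+00]), 'dq': array([-0.00086852,  0.00038697,  0.00032804, -0.00059679, -0.00053297,
        0.02660315]), 'tau': array([  2.46253029, -33.99341226,  30.90245605,   0.3175679 ,
         1.15377512,  -0.34596585]), 'position': array([0.52943856, 0.08513962, 0.19358966]), 'eef_rot': array([ 2.33204845e+00,  2.10371889e+00, -7.06182347e-04]), 'force': array([ 1.09222567, -4.10111064,  2.28011924]), 'wrist_torque': array([-0.82561444, -0.15484666, -0.16430756]), 'grip_width': 0.017257983495435465}
{'at': [215.3, 392.6], 'conf': 0.63} [0.53546246 0.21743449 0.126     ] 87.42217422202611
{'at': [206.6, 361.4], 'conf': 0.22} [0.44681094 0.20706667 0.126     ] 124.11406509646443
```

View pics/side3.png

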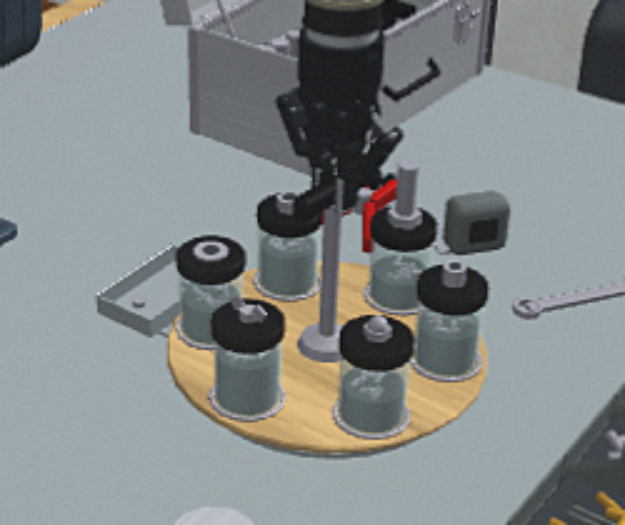

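The carousel follows the handle: the bolt jar is now back right at about 85°. I keep turning.

>>> send_rows(plan=[{"fingers":-1,"xyz":[0,0,0],"turn":2},{"fingers":-1,"xyz":[0,0,0],"turn":6},{"fingers":-1,"xyz":[0,0,0],"turn":12},{"fingers":-1,"xyz":[0,0,0],"turn":18},{"fingers":-1,"xyz":[0,0,0],"turn":24},{"fingers":-1,"xyz":[0,0,0],"turn":30},{"fingers":-1,"xyz":[0,0,0],"turn":36},{"fingers":-1,"xyz":[0,0,0],"turn":42},{"fingers":-1,"xyz":[0,0,0],"turn":48},{"fingers":-1,"xyz":[0,0,0],"turn":54},{"fingers":-1,"xyz":[0,0,0],"turn":58},{"fingers":-1,"xyz":[0,0,0],"turn":60}])

```text
t: 7.15
position: [0.5287, 0.0849, 0.1936]
eef_rot: [-0.964, -2.989, 0.003]
force: [-1.8, -5.6, 2.6]
grip_width: 0.0169
```

>>> send_rows(plan=[{"fingers":-1,"xyz":[0,0,0],"turn":3},{"fingers":-1,"xyz":[0,0,0],"turn":8},{"fingers":-1,"xyz":[0,0,0],"turn":13},{"fingers":-1,"xyz":[0,0,0],"turn":18},{"fingers":-1,"xyz":[0,0,0],"turn":23},{"fingers":-1,"xyz":[0,0,0],"turn":28},{"fingers":-1,"xyz":[0,0,0],"turn":32},{"fingers":-1,"xyz":[0,0,0],"turn":34},{"fingers":-1,"xyz":[0,0,0],"turn":35},{"fingers":-1,"xyz":[0,0,0],"turn":35},{"fingers":-1,"xyz":[0,0,0],"turn":35}])

```text
t: 8.52
position: [0.5286, 0.0844, 0.1936]
eef_rot: [-0.021, -3.14, 0.004]
force: [-1.4, -7.0, 3.9]
grip_width: 0.0167
```

```bash
python3 - <<'E'
from h import *
s=env.read_state();print(s)
e=s["eef_rot"];print("yaw",2*np.degrees(np.arctan2(e[1],e[0])))
for n in ["side","scene","wrist"]:
    P=env.camera_params(n)
    im,d=env.camera(n);cv2.imwrite(f"pics/{n}4.png",im if n=="wrist" else cv2.resize(im[150:340,230:480],None,fx=3,fy=3))
    np.save(f"{n}4.npy",d);cv2.imwrite(f"pics/{n}4f.png",im)
    for r in env.tip_of(n,"bolt_jar")[:2]:
        x=at_z(P,r["at"],.126); print(n,r,x,np.degrees(np.arctan2(x[1]-.085,x[0]-.5295))%360)
    w=cloud(n,d,P).reshape(-1,3);r=np.hypot(w[:,0]-.5295,w[:,1]-.085)
    k=(r>.1)&(r<.14)&(w[:,2]>.15)&(w[:,2]<.188)&(w[:,0]<.5)
    if k.sum(): m=w[k].mean(0);print("bolt depth",k.sum(),m)
E
```

```text
{'t': 8.525, 'joint_pos': array([ 0.03460161,  0.07108746,  0.04836047,  1.5496283 , -0.00262572,
        0.04822847]), 'dq': array([ 1.36682067e-04,  5.73185062e-04,  1.15137263e-03, -7.80238988e-05,
       -7.40614067e-05, -1.48412233e-03]), 'tau': array([  3.45900916, -32.92405128,  30.98611951,  -0.6283929 ,
         1.91483818,   0.09209825]), 'position': array([0.52859004, 0.08440905, 0.19356392]), 'eef_rot': array([-0.02139174, -3.14006805,  0.00422038]), 'force': array([-1.40353309, -7.0419491 ,  3.90445195]), 'wrist_torque': array([-1.2785092 ,  0.22006972,  0.12816552]), 'grip_width': 0.016702903397495295}
yaw -180.78064391614973
side {'at': [219.9, 325.6], 'conf': 0.71} [0.41211674 0.09592791 0.126     ] 174.68132212942433
bolt depth 106 [0.41479529 0.07944663 0.16922092]
scene {'at': [221.3, 354.3], 'conf': 0.85} [0.42189234 0.08682945 0.126     ] 179.026003114866
bolt depth 39 [0.42105394 0.08038141 0.16672422]
wrist {'at': [36.9, 320.1], 'conf': 0.74} [0.41028592 0.08563774 0.126     ] 179.69349591340864
bolt depth 605 [0.41956784 0.0861364  0.17132848]
```

View pics/wrist4.png

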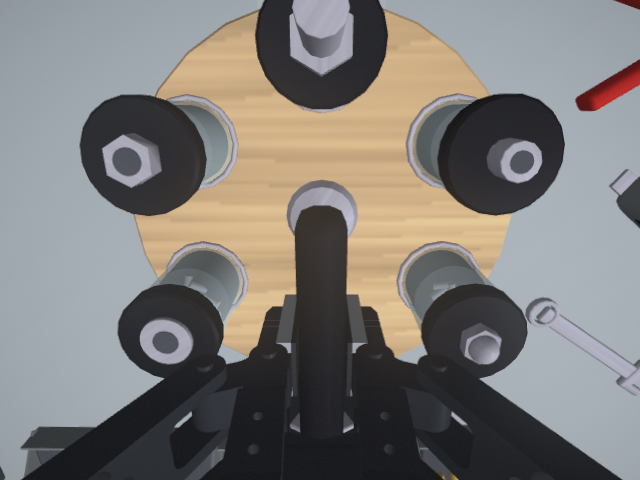

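View pics/side4.png

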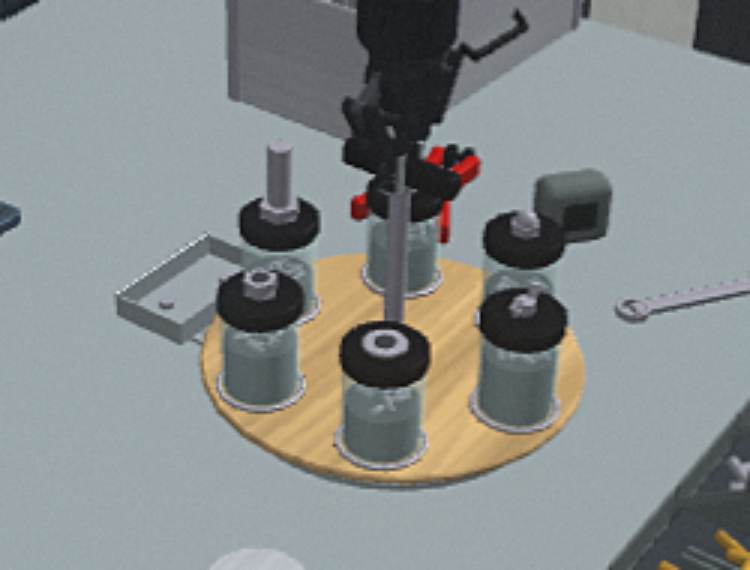

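View pics/scene4.png

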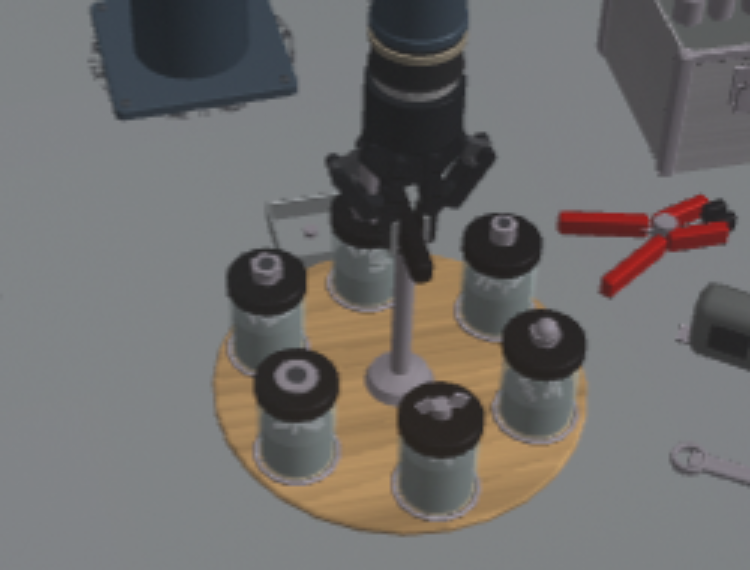

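```bash
python3 - <<'E'
from h import *
s=env.read_state();e=s["eef_rot"];print(s["t"],s["dq"],s["grip_width"],2*np.degrees(np.arctan2(e[1],e[0])))
print(env.finish_job())
E
```

```text
8.825 [ 8.18333768e-07 -2.60114293e-04 -6.55757010e-04  7.09796606e-04
  7.11207734e-04  1.59449779e-03] 0.017099653213288657 -180.78569392991994
the job is handed in; nothing more can be done
None
```

The bolt jar is now at the front, behind the middle of the tray, and the gripper is still holding the handle. I pinched the bar across its width with a 50 N grip and turned the carousel about 145° counter-clockwise. I handed the job in at 8.8 s; it gave no verdict.

- **Bolt jar position:** the tool holds the bar at 179.2°, and I measured the tray's middle line at about 179.5°. The wrist camera puts the bolt jar at y ≈ 0.086 m, against a tray centre line at 0.085–0.087 m. That is within about 2–3 mm, and the limit is 12 mm.
- **Camera agreement:** the wrist and scene cameras gave 179.7° and 179.0° for the jar. The side camera's network gave 174.7°, about 10 mm off. That camera's depth reading of the bolt was 0.079 m, or about 0.083 m once I allow for the near side of the shank, so I discounted the 174.7°.
- **Grip and stillness:** the fingers stopped on the bar at 17 mm, against its 18 mm width, and all joint speeds were near zero. I had no direct reading of the finger force. A steady side force of about 7 N remains at the wrist, because the tool is slightly off the turning axis.
- **Jars and bench:** the last pictures show the fingers well clear of the jars, and nothing else in view looked moved. I did not measure the other items against their starting positions.

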